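Run the winged nut onto a microscope lamp mount

ROBOT

A 6-joint arm with a two-finger parallel gripper is mounted at the origin on the work surface. World frame = base frame: x ahead of the robot, y to its left, z up, the work surface at z = 0. Lengths are in mm, angles in degrees, forces in N, time in s.
With the tool pointing down it reaches from about 300 to 850 mm from the base axis. Payload 4.2 kg.
Tool frame: the origin (TCP) lies between the finger pads; the fingertips stand 19 mm ahead of it and the grasp point (between the pads) is the TCP (env.tips_ahead is the distance from the TCP to the fingertips, in mm); z points along the fingers, y is the direction in which the jaws open and shut (so a half turn about z gives the same grasp; the last joint's range is limited). The gripper opens to 91 mm and grips with 3 to 60 N. Pads are 32 mm wide; open, the fingers measure 118 mm over their backs; the gripper's body (76 mm by 178 mm) begins 60 mm behind the grasp point.
Start: joints at [-72.594, 18.312, 89.639, -0, 72.044, -1.146], TCP at [182.951, -545.133, 232.976] pointing down, gripper open.
Joint ranges: [-177.97, 177.97], [-48.28, 115.42], [12.27, 149.76], [-77.06, 257.06], [2.81, 150.46], [-146.56, 146.56]. Speed limits (degrees/s): [147.25, 147.25, 180, 180, 180, 180].

INTERFACE

Orientations are given as [roll, pitch, yaw] about the fixed x, y, z axes, in that order (R = Rz(yaw) Ry(pitch) Rx(roll)).
In Python, from workcell import telemetry, viewer, job_done, env gives the robot as it stands. The module is installed in compiled form; this text tells all that it offers.
- The arm moves only by the shell command python3 -m jog 'ROWS' [FORCE]. ROWS is JSON, a list of rows, each a list of 3 entries, a list of its own where there are three numbers: the shift along the tool's x, y, z in cm, then the turn about the tool's z in degrees, then the opening, from 0 (shut) to 1 (fully open). A call has 1 to 10 rows; each row shifts and turns the pose as measured when the row begins, along the tool's axes as they then stand; what a row does not reach is not made up. A row lasts 1/8 s, in which the tool goes at most 62.5 mm and 10.7 degrees, less where a joint would pass 70% of its speed; a pose out of reach is approached as far as the arm can. A call is refused whole if a number of a shift passes 6.25 or a number of a turn 10.7, either way. A call with a gripper value outside its range is refused whole. The fingers move at their own pace and stop on an object; FORCE is the grip in N (left out, the last holds). Time passes only in rows, so rows that do not move let the fingers close. It gives the time, the measured TCP pose, the force and the opening at its end, in the units of the state.
- telemetry.state(): the state, without advancing time (a new reading comes with each control period).
- viewer.grab_frame(name): name is "scene" or "top" or "wrist"; returns a dict with "color" (420x560x3 uint8, red, green, blue), "K" (3x3 intrinsics, pixels), "k1" (the pictures are not rectified: a ray, as slopes to the right and down, at radius r is drawn at 1 + k1 r^2 times it, then the intrinsics apply), "rvec" (rotation vector, rad) and "tvec" (3), from world to camera coordinates, as OpenCV has them. Camera axes: x right, y down, z forward; pixel columns grow to the right and rows downward; lengths in mm; the calibration is good to about 2 mm. A picture is of the moment at which its call begins. There is no depth.
- job_done(): hands the job in, once; it reports no verdict.
The state is a dict: "time_s": time; "qpos": joint angles; "qvel": joint speeds; "effort": joint torques, N m; "ee_pos": TCP position; "ee_rot": TCP orientation; "force": force on the tool from outside, world axes, zero at the start; "torque": the same for the moment, N m; "gripper_width": finger opening in mm.
Only numpy, scipy, OpenCV 4.12 (cv2) and the standard library are available. Lean on these libraries where they do the work, as an engineer would, in place of code of your own. Each camera call takes 0.05 s, during which the arm holds its last target. There are 200 camera calls.

TASK

Fit the winged cap nut back on the lamp mount: take it from the blue tray and set it squarely over the threaded stud with its wings along the two red index marks, so that it rests on top of the thread. Pressing lightly, turn it backward (counter-clockwise seen from above) until you feel the thread start drop, then turn it forward (clockwise) until it is fully home against its stop, and let go of it. Do it by feel, without forcing the thread, and leave the other small things as they are.

Things in the scene. Friction and masses are not known exactly. Their poses are not given: they have to be found in the camera images.
- nut_mid (a point): Winged cap nut: silver hub 40 mm across, 28 mm tall, closed on top, with a black wing bar 58 long, 12 thick, 28 mm tall straight across its top; 0.12-0.2 kg, upright and loose in the blue tray. Point on the axis at the hub's top face, 28 mm above the underside, 28 below the wings' top. x: along the wings (same after a half turn), y: across them (pinch so, from above), z: up.
- nut_mouth (a point): Centre of the nut's open underside: 30 mm bore with a mouth flared to 36 mm over the lowest 4 mm. Inside, two small lugs under the wing ends, their lower faces 6 mm above this point, ride on the stud's thread.
- stud_top (a point): Crest of the steel threaded stud, on its axis, 58 mm above the table on the fixed cream lamp mount (plate 130 x 150 x 22 mm). Stud 28 mm across, blunt nose 4 mm above this point. x: along the line of the two red marks (either way), z: up. Nut set on with wings along the marks rests on the flat crest with nut_mid 22 mm above this point.
- red_mark (a point): Centre of one of the two red index marks on the mount's plate, 48 mm from the stud's axis; the other is opposite.
- washer_rest (a point): Top of the brass spring washer round the stud (48 mm across), 7 mm below the crest, at rest. It resists a nut pressed on: 2 N at first touch (nut 1 mm below the crest rest), 5 N at the bottom of the drop, 8 N at home; it lifts the nut out again if let go before it has been turned about 45 degrees forward.
- thread_axis (a point): Point on the thread's axis, 10 mm below the crest. Coarse right-hand thread, two starts. The start's angle is not measured: 35-90 degrees backward of the marks; forward a pip blocks. There, over some 25 degrees, the pressed nut drops 7.5 mm; further back is a hard wall. Forward, pressed with 6-10 N, it sinks 6 mm more in 1.7-2.5 rad to a hard stop.
- stud_foot (a point): Stud's foot at the plate's top, 36 mm below the crest. The hard stop is felt as a sudden rise of the twist by about 0.1 N m; friction then holds the nut, and on release it springs up 1.5 mm (nut_mid about 10 mm above the crest). Use small turning steps near the drop and the stop and a light grip (about 12 N): over 40 N in all on the thread is forcing it.
- plain_washer: steel plain washer lying in the tray, 36 mm across, 6 mm thick; origin at the centre of its underside; to be left alone
- spacer: brass spacer ring in the tray, 30 mm across, 14 mm tall; origin at the centre of its underside; to be left alone
- oil_bottle: small amber bottle with black cap, 36 mm across, 75 mm tall, standing on the bench; origin at the centre of its underside; to be left alone
- lens_cell: black lens cell with a glass top, 44 mm across, 24 mm tall, on the bench; origin at the centre of its underside; to be left alone
Mind the look-alikes: they are no part of the job. Leave any turquoise or yellow look-alike of the part that bears nut_mid alone.

How it is judged:
By the outcome, as a careful person would: the job done as asked, in the order asked, and still so for the second after the job is handed in, with the robot touching nothing.
It also fails if it takes over 72 s, if anything falls off the work surface, if the arm or the gripper's body presses on something with over 40 N, if the wrist force passes 120 N, or if a joint passes its speed limit or range.

## Working session

There is one attempt and no reset: what is moved stays moved. The work goes in short steps, Python scripts to look and compute and a shell command to move; the robot and the scene stay as the last step left them, time stands still between calls to the robot, and variables do not carry over. Pictures are saved under pics/ and viewed, about 8 in all and at most 12, crops included, and the job is handed in when it is done.

```bash
mkdir -p pics
cat > h.py <<'E'
import numpy as np, cv2, sys
from workcell import telemetry, viewer
def grab(name, out=None, crop=None, s=1):
    f=viewer.grab_frame(name)
    im=cv2.cvtColor(f["color"],cv2.COLOR_RGB2BGR)
    if crop: x0,y0,x1,y1=crop; im=im[y0:y1,x0:x1]
    im=cv2.resize(im,None,fx=s,fy=s,interpolation=cv2.INTER_CUBIC)
    if out: cv2.imwrite("pics/"+out,im)
    np.savez("cal_%s.npz"%name,**{k:np.array(f[k],float) for k in("K","k1","rvec","tvec")},color=f["color"])
    return f
def loc(f,u,v,z):
    K=np.array(f["K"]);R=cv2.Rodrigues(np.array(f["rvec"],float))[0];t=np.array(f["tvec"],float).ravel()
    d=np.array([float(f["k1"]),0,0,0,0])
    p=cv2.undistortPoints(np.array([[[u,v]]],float),K,d).ravel()
    ray=R.T@np.array([p[0],p[1],1]); c=-R.T@t
    return c+ray*(z-c[2])/ray[2]
def proj(f,P):
    return cv2.projectPoints(np.array(P,float).reshape(-1,1,3),np.array(f["rvec"],float),np.array(f["tvec"],float),np.array(f["K"]),np.array([float(f["k1"]),0,0,0,0]))[0].reshape(-1,2)
E
python3 - <<'E'
from h import *
a=grab("scene");b=grab("top")
im=np.vstack([cv2.resize(a["color"],(400,300)),cv2.resize(b["color"],(400,300))])
f=b
cv2.imwrite("pics/top.png",cv2.resize(cv2.cvtColor(b["color"],4),(800,600),interpolation=2))
cv2.imwrite("pics/scene.png",cv2.cvtColor(a["color"],4))
print(telemetry.state())
E
```

```text
{'time_s': 0.1, 'qpos': array([-7.25926649e+01,  1.83455137e+01,  8.96996904e+01, -1.82005690e-04,
        7.20420524e+01, -1.14634240e+00]), 'qvel': array([-0.07762843, -0.15144497, -0.26149231,  0.02616371,  0.11721699,
       -0.04517724]), 'effort': array([ 6.70421668e-04, -4.13333058e+01, -2.32510740e+01,  7.30500603e-02,
        4.21762979e-02, -5.42084069e-05]), 'ee_pos': array([ 182.83177435, -544.7178764 ,  232.22716479]), 'ee_rot': array([-1.79912757e+02, -1.57264431e-03,  1.85537325e+01]), 'force': array([-0.08830768, -0.07048732,  0.58691583]), 'torque': array([-0.00582049,  0.01078541,  0.00645686]), 'gripper_width': 91.3301865747091}
```

View pics/top.png

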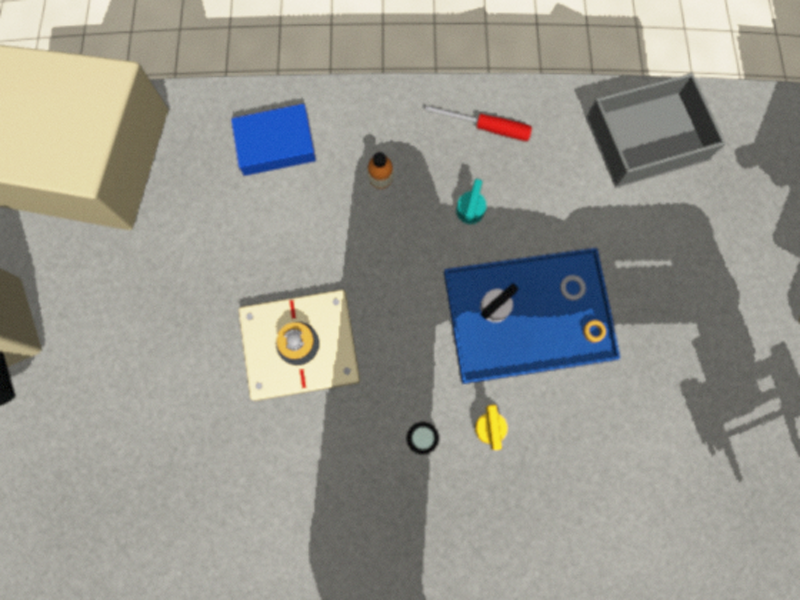

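View pics/scene.png

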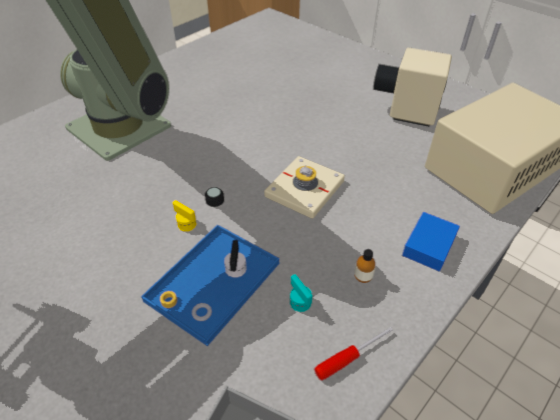

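Candidates in the top view (800 px scale): silver hub with black wings in the blue tray (499,302); turquoise one (472,204) and yellow one (492,427) are the look-alikes. I choose the silver/black one in the tray. The mount's stud is at (294,341), with red marks at (293,308) and (303,378). Next: positions and one close crop.

Run:
```python
from h import *
f=dict(np.load("cal_top.npz")); c=f["color"]
def crop(x,y,r):  # native
    return cv2.resize(cv2.cvtColor(c[y-r:y+r,x-r:x+r],4),(400,400),interpolation=2)
cv2.imwrite("pics/crop1.png",np.hstack([crop(349,211,33),crop(207,240,40)]))
s=.7
for n,u,v,z in [("wingA",484,317,59),("wingB",516,287,59),("m1",293,308,22),("m2",303,378,22),("nose",294,341,62)]:
    print(n,loc(f,u*s,v*s,z).round(1))
```

```text
wingA [556.3 -93.1  59. ]
wingB [ 596.3 -136.9   59. ]
m1 [577.8 162.6  22. ]
m2 [481.9 147.   22. ]
nose [525.8 154.3  62. ]
```

View pics/crop1.png

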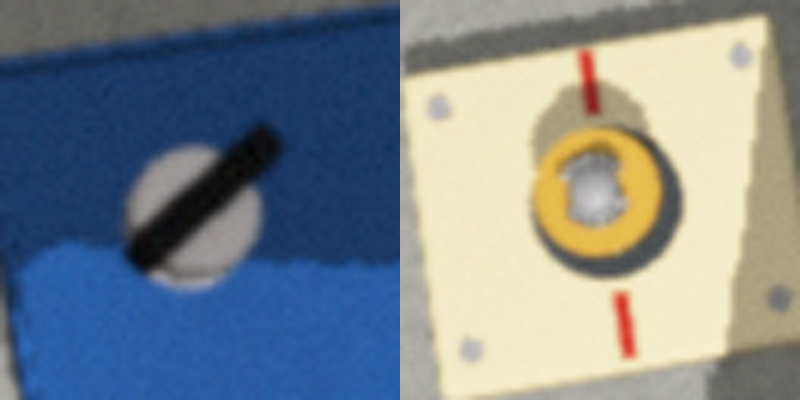

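The crop confirms it: silver hub with a black wing bar, ends at crop (267,137) and (138,258). The mount shows both red marks and the brass washer. I'll set out above the nut.

```bash
python3 - <<'E'
from h import *
f=dict(np.load("cal_top.npz"))
k=66/400
A=loc(f,316+267*k,178+137*k,59);B=loc(f,316+138*k,178+258*k,59)
m1=loc(f,167+(589-400)/5,200+82/5,22);m2=loc(f,167+(625-400)/5,200+325/5,22);n=loc(f,167+(595-400)/5,200+188/5,62)
print("nut",(A+B)/2,np.degrees(np.arctan2(*(A-B)[1::-1])),np.linalg.norm(A-B))
print("marks mid",(m1+m2)/2,np.degrees(np.arctan2(*(m1-m2)[1::-1])),np.linalg.norm(m1-m2),"nose",n)
E
python3 -m jog '[[[5.1,-2.8,0],0,0.6],[[5.1,-2.8,0],0,0.6],[[5.1,-2.8,0],0,0.6],[[5.1,-2.8,0],0,0.6],[[5.1,-2.8,0],0,0.6],[[5.1,-2.8,0],0,0.6],[[5.1,-2.8,0],0,0.6],[[5.1,-2.8,0],0,0.6],[[5.1,-2.8,0],0,0.6],[[5.1,-2.8,0],0,0.6]]' 12
```

```text
nut [ 577.83819137 -113.96063539   59.        ] -47.576168630314434 56.412135746499324
marks mid [528.68793211 155.15935027  22.        ] 9.54070880502297 96.35378983210363 nose [527.82920123 153.9282862   62.        ]
time_s: 1.35
ee_pos: [586.9, -107.5, 228.7]
ee_rot: [-179.8, 0.2, 18.1]
force: [0.7, -0.4, -0.1]
gripper_width: 54.6
```

```bash
python3 -m jog '[[[0,0,0.8],9.4,0.6],[[0,0,0.8],9.4,0.6],[[0,0,0.8],9.4,0.6],[[0,0,0.8],9.4,0.6],[[0,0,0.8],9.4,0.6],[[0,0,0.8],9.4,0.6],[[0,0,0.8],9.4,0.6],[[0,0,0],0,0.6]]'
python3 - <<'E'
from h import *
s=telemetry.state();print(s['qpos'].round(1),s['force'])
f=grab("wrist","w1.png")
E
```

```text
time_s: 2.35
ee_pos: [587.5, -101.7, 165.8]
ee_rot: [179.7, 0.7, -49.4]
force: [0.4, 0.7, -0.1]
gripper_width: 54.9
[-11.   23.3  92.    0.2  65.4 128.2] [ 0.3608847   0.74928971 -0.07681458]
```

View pics/w1.png

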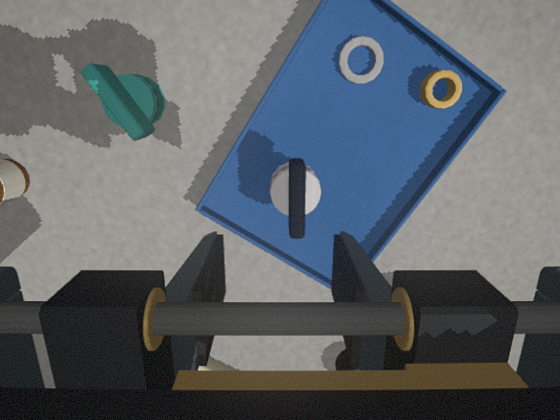

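Wrist view: turquoise one at upper left, the wanted nut at (296,195) with wing ends at (296,160) and (297,237). The wing stands almost vertical in the image.

Run:
```python
from h import *
f=dict(np.load("cal_wrist.npz"))
for z in (57,60):
    A=loc(f,296.5,159,z);B=loc(f,297,238,z)
    print(z,"nut",(A+B)/2,np.degrees(np.arctan2(*(A-B)[1::-1])),np.linalg.norm(A-B))
t=telemetry.state()['ee_pos'];y=np.radians(-49.4)
R=cv2.Rodrigues(f["rvec"])[0];print("cam",-R.T@f["tvec"])
d=(A+B)/2-t;print("tool xy",d[0]*np.cos(y)+d[1]*np.sin(y),d[0]*np.sin(y)-d[1]*np.cos(y))
c=cv2.cvtColor(f["color"],4)[140:260,230:360];cv2.imwrite("pics/w1c.png",cv2.resize(c,None,fx=5,fy=5,interpolation=2))
```

```text
57 nut [ 581.92285717 -116.47347498   57.        ] -48.12180822181133 60.508879064486045
60 nut [ 582.6419664  -117.03741519   60.        ] -48.121808221811385 59.805775310235994
cam [ 643.80916209 -165.00598478  315.17901852]
tool xy 8.28902821069961 13.841567541211061
```

View pics/w1c.png

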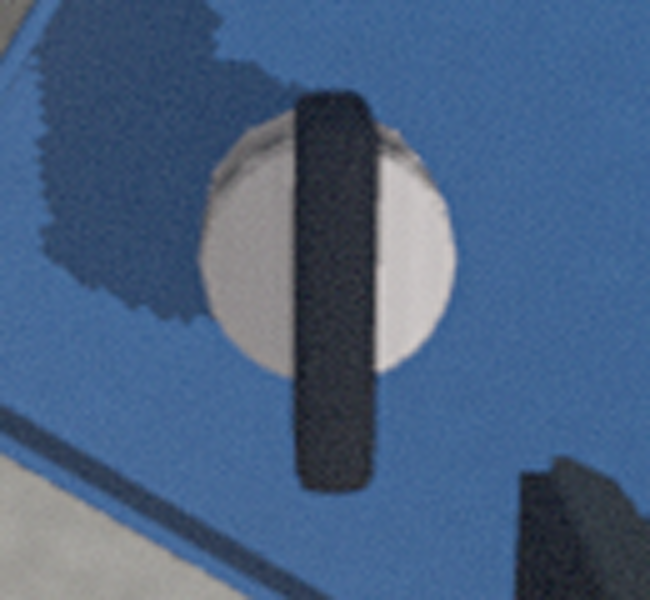

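```bash
python3 -m jog '[[[0.75,1.4,1.0],-1.4,0.6],[[0,0,4],0,0.6],[[0,0,3.5],0,0.6],[[0,0,1.5],0,0.6],[[0,0,1],0,0.6],[[0,0,0],0,0.6]]'
python3 - <<'E'
from h import *
s=telemetry.state();print(s['ee_pos'],s['ee_rot'],s['force'])
E
```

```text
time_s: 3.15
ee_pos: [584.3, -117.1, 57.2]
ee_rot: [-180.0, 0.3, -47.2]
force: [-0.4, 0.3, 0.8]
gripper_width: 54.5
[ 584.31161923 -117.10332602   57.2223495 ] [-179.98490013    0.26482737  -47.16195267] [-0.4395066   0.26243712  0.81054759]
```

```bash
python3 -m jog '[[[0,0,0.35],-0.8,0.6],[[0,0,0],0,0.6],[[0,0,0],0,0.1],[[0,0,0],0,0.1],[[0,0,0],0,0.1],[[0,0,0],0,0.1],[[0,0,0],0,0.1],[[0,0,0],0,0.0],[[0,0,0],0,0]]' 12
python3 - <<'E'
from h import *
s=telemetry.state();print(s['ee_pos'],s['ee_rot'],s['force'],s['torque'])
E
```

```text
time_s: 4.28
ee_pos: [586.1, -117.5, 56.4]
ee_rot: [-179.8, 0.0, -46.3]
force: [-0.8, -0.4, 0.0]
gripper_width: 12.2
[ 586.14469097 -117.4625178    56.38043731] [-1.79809484e+02  1.65638861e-04 -4.62574366e+01] [-0.79936002 -0.41364958  0.02765842] [0.03011563 0.09771158 0.04110107]
```

```bash
python3 -m jog '[[[0,0,-1],0,0],[[0,0,-2.5],0,0],[[0,0,-4],0,0],[[0,0,-3.5],0,0],[[0,0,-1],0,0],[[0,0,0],0,0]]'
python3 - <<'E'
from h import *
s=telemetry.state();print(s['ee_pos'],s['ee_rot'],s['force'],s['torque'])
f=grab("wrist","w2.png")
E
```

```text
time_s: 5.03
ee_pos: [585.1, -117.4, 180.4]
ee_rot: [-179.9, 0.1, -46.3]
force: [0.6, -0.6, -1.8]
gripper_width: 11.8
[ 585.09741852 -117.42557989  180.43975793] [-1.79861295e+02  1.06112272e-01 -4.62591617e+01] [ 0.56869897 -0.64927384 -1.77169625] [ 0.07510483  0.079862   -0.01252267]
```

View pics/w2.png

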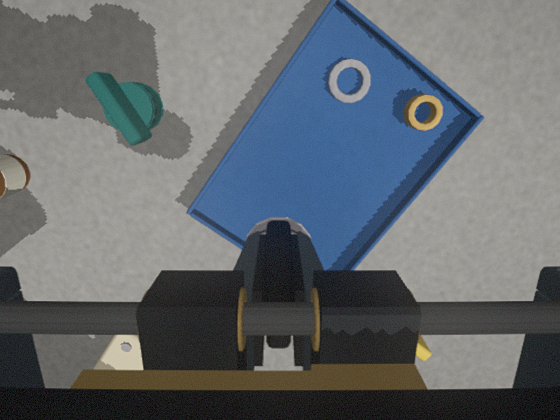

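Nut held (weight felt, tray empty of it). The wing bar shows between the fingers, ends at about (279,222) and (279,347), so it is roughly along tool x.

Run:
```python
from h import *
f=dict(np.load("cal_wrist.npz"));z=183
A=loc(f,279.5,221,z);B=loc(f,279,348,z)
t=np.array([585.1,-117.4]);y=np.radians(-46.26)
c=((A+B)/2)[:2];d=c-t
print("nut",c,np.degrees(np.arctan2(*(A-B)[1::-1])),np.linalg.norm(A-B),"tool xy",d[0]*np.cos(y)+d[1]*np.sin(y),d[0]*np.sin(y)-d[1]*np.cos(y))
c=cv2.cvtColor(f["color"],4)[200:360,220:340];cv2.imwrite("pics/w2c.png",cv2.resize(c,None,fx=3.7,fy=3.7,interpolation=2))
```

```text
nut [ 584.53187726 -116.80962982] -46.40352342558647 64.46984680885875 tool xy -0.8193260476602598 0.002285711447571337
```

View pics/w2c.png

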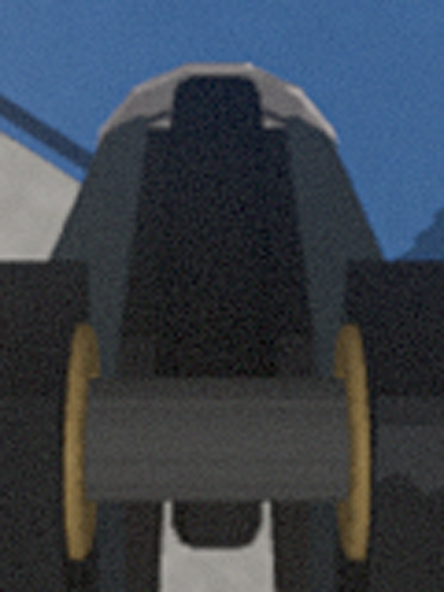

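```bash
python3 -m jog '[[[0,0,0],-9.3,0],[[0,0,0],-9.3,0],[[0,0,0],-9.3,0],[[0,0,0],-9.3,0],[[0,0,0],-9.3,0],[[0,0,0],-9.3,0],[[0,0,0],0,0]]'
python3 -m jog '[[[-1.4,-5.5,0.3],0,0],[[-1.4,-5.5,0.3],0,0],[[-1.4,-5.5,0.3],0,0],[[-1.4,-5.5,0.3],0,0],[[-1.4,-5.5,0.3],0,0],[[0,0,0],0,0],[[0,0,0],0,0]]'
python3 - <<'E'
from h import *
s=telemetry.state();print(s['ee_pos'],s['ee_rot'],s['force'],s['torque'],s['qpos'])
f=grab("wrist","w3.png")
E
```

```text
time_s: 5.95
ee_pos: [578.2, -115.8, 166.0]
ee_rot: [-179.2, 1.3, 11.3]
force: [0.3, -0.8, -1.6]
gripper_width: 11.6
time_s: 6.82
ee_pos: [452.0, 147.3, 149.9]
ee_rot: [-179.2, 1.8, 10.0]
force: [-0.5, -1.0, -0.8]
gripper_width: 12.1
[451.99316413 147.25810609 149.88366096] [-179.21050689    1.81711711   10.01780809] [-0.53645568 -0.97164199 -0.7984662 ] [-0.00493262 -0.00998058  0.015056  ] [ 16.00963897  14.45235439 108.33775004   1.13801532  58.93970661
  95.40247278]
```

View pics/w3.png

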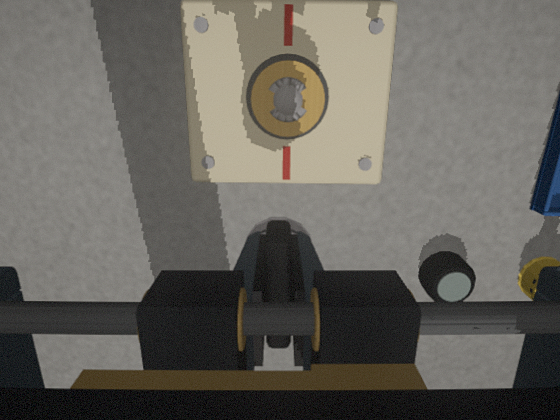

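Wrist view: stud nose at about (288,99), red marks at (288,25) and (286,163); nothing obstructs.

Run:
```python
from h import *
f=dict(np.load("cal_wrist.npz"))
m1=loc(f,288.5,25,22);m2=loc(f,286.3,163,22);n=loc(f,288.5,99,62);w=loc(f,288,96,51)
print((m1+m2)/2,np.linalg.norm(m1-m2),np.degrees(np.arctan2(*(m1-m2)[1::-1])),n,w)
A=loc(f,279.5,221,152.5);B=loc(f,279,348,152.5);print(A,B,np.degrees(np.arctan2(*(A-B)[1::-1])),"nutc",B[:2]+29*(A-B)[:2]/np.linalg.norm((A-B)[:2]))
c=cv2.cvtColor(f["color"],4)[0:190,190:390];cv2.imwrite("pics/w3c.png",cv2.resize(c,None,fx=3.1,fy=3.1,interpolation=2))
```

```text
[528.84746785 155.58315167  22.        ] 95.92133169408365 9.487142430683164 [529.67530147 155.42072355  62.        ] [531.02259666 155.8524778   51.        ]
[483.70569409 151.9671842  152.5       ] [419.04781555 140.7330109  152.5       ] 9.856624751808344 nutc [447.61975238 145.69732611]
```

View pics/w3c.png

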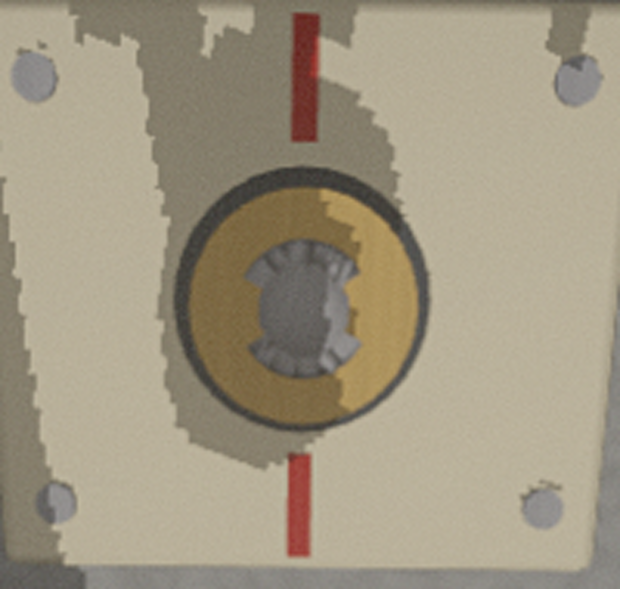

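```bash
python3 -m jog '[[[2,0.1,0],0,0],[[2,0.1,0],0,0],[[2,0.1,0],0,0],[[2,0.1,0],0,0],[[0,0,0],0,0],[[0,0,0],0,0]]'
python3 - <<'E'
from h import *
s=telemetry.state();print(s['ee_pos'],s['ee_rot'],s['force'],s['torque'])
E
```

```text
time_s: 7.62
ee_pos: [535.9, 148.3, 145.2]
ee_rot: [-179.3, 2.0, 9.0]
force: [0.1, 0.1, -1.2]
gripper_width: 11.3
[535.92980359 148.25009299 145.24776461] [-179.29130284    2.03775442    8.95219838] [ 0.060371    0.10603866 -1.20820446] [0.0060245  0.03813323 0.01499649]
```

```bash
python3 -m jog '[[[0.05,-0.4,0.8],0,0],[[0,-0.35,0.8],0,0],[[0,0,0.5],0,0],[[0,0,0],0,0],[[0,0,0],0,0],[[0,0,0],0,0]]'
python3 - <<'E'
from h import *
s=telemetry.state();print(s['ee_pos'],s['ee_rot'],s['force'],s['torque'])
E
```

```text
time_s: 8.38
ee_pos: [532.3, 156.0, 122.8]
ee_rot: [-179.3, 2.1, 8.9]
force: [-0.7, -0.4, -1.5]
gripper_width: 11.7
[532.26897331 156.032258   122.81437502] [-179.29687767    2.1444819     8.94192371] [-0.65757466 -0.40874106 -1.49637365] [-0.01258845 -0.03943281  0.03709636]
```

```bash
python3 -m jog '[[[0.35,0.05,0.2],-0.3,0],[[0.05,0,0.3],0,0],[[0,0,0],0,0],[[0,0,0],0,0]]'
python3 - <<'E'
from h import *
s=telemetry.state();print(s['ee_pos'],s['ee_rot'],s['force'],s['torque'])
E
```

```text
time_s: 8.88
ee_pos: [536.8, 156.2, 117.6]
ee_rot: [-179.3, 2.1, 9.2]
force: [0.3, -0.3, -1.8]
gripper_width: 12.2
[536.7934879  156.1534938  117.60913172] [-179.28147638    2.08884398    9.24921861] [ 0.34361877 -0.2686742  -1.81844231] [-0.03988423 -0.01789858 -0.00254692]
```

```bash
python3 -m jog '[[[-0.1,0,0.3],0,0],[[0,0,0.3],0,0],[[0,0,0],0,0]]'; python3 -m jog '[[[0,0,0.2],0,0],[[0,0,0],0,0]]';python3 -m jog '[[[0,0,0.2],0,0],[[0,0,0],0,0]]'
```

```text
time_s: 9.25
ee_pos: [535.3, 156.0, 111.2]
ee_rot: [-179.3, 2.1, 9.3]
force: [-0.2, -0.3, -1.7]
gripper_width: 11.6
time_s: 9.5
ee_pos: [535.2, 156.0, 109.0]
ee_rot: [-179.3, 2.1, 9.3]
force: [0.5, 0.1, -2.0]
gripper_width: 11.9
time_s: 9.75
ee_pos: [535.2, 156.0, 106.9]
ee_rot: [-179.3, 2.1, 9.3]
force: [0.4, -0.4, -1.6]
gripper_width: 11.8
```

```bash
python3 -m jog '[[[0,0,0.1],0,0],[[0,0,0],0,0]]'; python3 -m jog '[[[0,0,0.1],0,0],[[0,0,0],0,0]]';python3 -m jog '[[[0,0,0.1],0,0],[[0,0,0],0,0]]';  python3 - <<'E'
from h import *
s=telemetry.state();print(s['force'],s['torque'])
E
```

```text
time_s: 10.0
ee_pos: [535.2, 156.0, 105.9]
ee_rot: [-179.3, 2.1, 9.3]
force: [0.1, -0.4, -0.2]
gripper_width: 12.1
time_s: 10.25
ee_pos: [535.2, 156.1, 104.9]
ee_rot: [-179.3, 2.1, 9.3]
force: [0.4, 0.3, -1.7]
gripper_width: 11.5
time_s: 10.5
ee_pos: [535.4, 156.1, 104.4]
ee_rot: [-179.3, 2.0, 9.3]
force: [-1.1, -0.8, 0.3]
gripper_width: 11.8
[-1.11581611 -0.82681845  0.3110795 ] [ 0.01852564  0.11439778 -0.01215825]
```

```bash
python3 -m jog '[[[0,0,0.1],0,0],[[0,0,0],0,0]]'
python3 - <<'E'
from h import *
s=telemetry.state();print(s['force'],s['torque'])
E
python3 -m jog '[[[0,0,0.1],0,0],[[0,0,0],0,0]]'
python3 - <<'E'
from h import *
s=telemetry.state();print(s['force'],s['torque'])
f=grab("scene"); s=telemetry.state()
p=proj(f,[[529,155,60]])[0].astype(int);print(p)
c=cv2.cvtColor(f["color"],4)[p[1]-60:p[1]+40,p[0]-60:p[0]+60];cv2.imwrite("pics/s2.png",cv2.resize(c,None,fx=6,fy=6,interpolation=2))
E
```

```text
time_s: 10.75
ee_pos: [535.4, 156.1, 104.4]
ee_rot: [-179.3, 2.0, 9.3]
force: [-1.7, -0.7, 1.3]
gripper_width: 12.0
[-1.74333367 -0.71624773  1.29375277] [-0.02559166  0.18634735 -0.01088936]
time_s: 11.0
ee_pos: [535.4, 156.1, 104.3]
ee_rot: [-179.3, 2.0, 9.3]
force: [-1.8, -1.0, 3.0]
gripper_width: 12.1
[-1.84210092 -0.99901928  3.01336987] [-0.08841661  0.20281636  0.02027357]
[305 170]
```

View pics/s2.png

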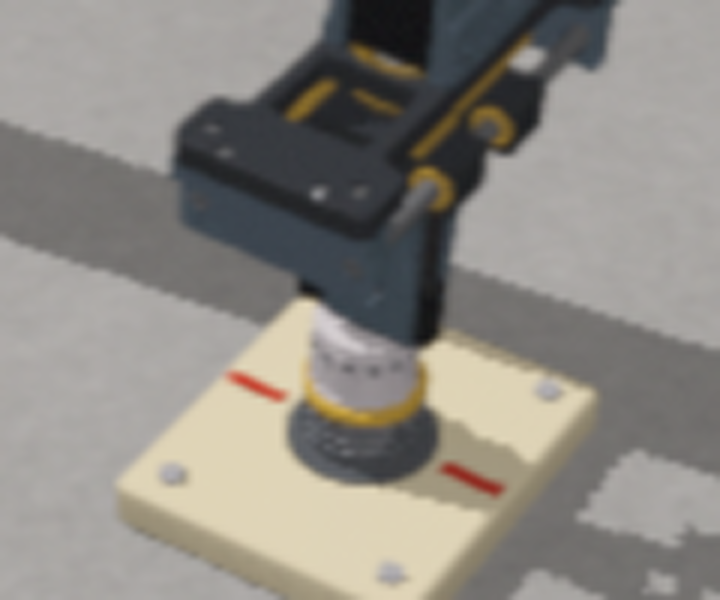

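The nut sits over the stud on the crest, in line with the marks (280/470 in the crop), washer just below. I'm pressing about 3 N and start turning backward.

```bash
cat > st.sh <<'E'
python3 -c "
from workcell import telemetry
s=telemetry.state();print('F',s['force'].round(1),'T',s['torque'].round(3),'q6',s['qpos'][5].round(1))"
E
python3 -m jog '[[[-0.05,0,0.1],-3,0],[[0,0,0.1],-3,0],[[0,0,0.1],-3,0],[[0,0,0.1],-3,0]]'; sh st.sh
python3 -m jog '[[[0,0,0.1],-3,0],[[0,0,0.1],-3,0],[[0,0,0.1],-3,0],[[0,0,0.1],-3,0]]'; sh st.sh
```

```text
time_s: 11.55
ee_pos: [536.4, 155.9, 103.8]
ee_rot: [-179.0, 1.5, 21.6]
force: [-2.3, 0.3, 7.1]
gripper_width: 12.0
F [-2.3  0.3  7.1] T [ 0.282  0.343 -0.053] q6 82.3
time_s: 12.05
ee_pos: [536.6, 158.4, 103.7]
ee_rot: [-178.4, 1.0, 33.9]
force: [-3.0, -0.2, 9.4]
gripper_width: 12.0
F [-3.  -0.2  9.4] T [-0.045  0.693 -0.146] q6 70.0
```

```bash
python3 -m jog '[[[-0.08,-0.07,0],-3,0],[[-0.02,-0.04,0.04],-3,0],[[0,-0.02,0.04],-3,0]]'; sh st.sh
python3 -m jog '[[[0,-0.02,0.05],-3,0],[[0,-0.02,0.05],-3,0]]'; sh st.sh
```

```text
time_s: 12.42
ee_pos: [535.7, 159.7, 103.8]
ee_rot: [-178.3, 0.5, 43.1]
force: [-1.9, -0.1, 6.1]
gripper_width: 11.9
F [-1.9 -0.1  6.1] T [ 0.031  0.458 -0.082] q6 60.8
time_s: 12.68
ee_pos: [535.2, 160.5, 103.9]
ee_rot: [-178.2, 0.3, 49.3]
force: [-2.4, 0.1, 7.0]
gripper_width: 12.0
F [-2.4  0.1  7. ] T [-0.073  0.502 -0.027] q6 54.6
```

```bash
for i in 1; do :; done
python3 -m jog '[[[-0.03,-0.03,0.05],-3,0],[[0,-0.02,0.05],-3,0]]'; sh st.sh
python3 -m jog '[[[-0.03,-0.03,0.05],-3,0],[[0,-0.02,0.05],-3,0]]'; sh st.sh
```

```text
time_s: 12.92
ee_pos: [534.3, 161.4, 103.9]
ee_rot: [-178.1, 0.1, 55.4]
force: [-3.2, -0.0, 6.4]
gripper_width: 11.6
F [-3.2 -0.   6.4] T [ 0.001  0.683 -0.079] q6 48.5
time_s: 13.18
ee_pos: [533.0, 162.2, 103.9]
ee_rot: [-178.0, -0.2, 61.6]
force: [-2.6, -0.2, 6.7]
gripper_width: 12.0
F [-2.6 -0.2  6.7] T [-0.055  0.63  -0.076] q6 42.3
```

```bash
python3 -m jog '[[[-0.03,-0.02,0.05],-3,0],[[0,-0.02,0.05],-3,0]]'; sh st.sh
python3 -m jog '[[[-0.03,-0.02,0.05],-3,0],[[0,-0.02,0.05],-3,0]]'; sh st.sh
```

```text
time_s: 13.42
ee_pos: [531.6, 162.8, 104.0]
ee_rot: [-178.0, -0.4, 67.7]
force: [-3.1, -0.5, 6.5]
gripper_width: 12.3
F [-3.1 -0.5  6.5] T [-0.15   0.563 -0.054] q6 36.1
time_s: 13.68
ee_pos: [530.7, 162.9, 104.0]
ee_rot: [-178.0, -0.7, 73.9]
force: [-3.1, -1.8, 6.9]
gripper_width: 12.0
F [-3.1 -1.8  6.9] T [-0.344  0.4   -0.094] q6 30.0
```

```bash
python3 -m jog '[[[-0.06,-0.03,0.05],-3,0],[[-0.02,-0.02,0.05],-3,0]]'; sh st.sh
python3 -m jog '[[[-0.03,-0.02,0.05],-2.5,0],[[0,-0.02,0.05],-2.5,0]]'; sh st.sh
```

```text
time_s: 13.92
ee_pos: [529.8, 162.6, 103.9]
ee_rot: [-178.1, -0.9, 80.0]
force: [-2.2, 0.3, 7.0]
gripper_width: 12.3
F [-2.2  0.3  7. ] T [-0.202  0.381 -0.072] q6 23.7
time_s: 14.18
ee_pos: [529.0, 162.3, 103.7]
ee_rot: [-178.1, -1.1, 85.2]
force: [-2.4, -1.0, 5.7]
gripper_width: 11.9
F [-2.4 -1.   5.7] T [-0.319  0.335 -0.067] q6 18.6
```

```bash
python3 -m jog '[[[-0.03,-0.02,0.05],-2.5,0],[[-0.02,-0.02,0.05],-2.5,0]]'; sh st.sh
python3 -m jog '[[[-0.03,-0.02,0.05],-2.5,0],[[-0.02,-0.02,0.05],-2.5,0]]'; sh st.sh
```

```text
time_s: 14.42
ee_pos: [528.4, 161.9, 103.2]
ee_rot: [-178.2, -1.3, 90.4]
force: [-0.8, -1.8, 1.2]
gripper_width: 11.7
F [-0.8 -1.8  1.2] T [-0.12   0.031 -0.008] q6 13.4
time_s: 14.68
ee_pos: [527.9, 161.1, 101.7]
ee_rot: [-178.3, -1.4, 95.5]
force: [-1.2, -0.6, 1.7]
gripper_width: 11.8
F [-1.2 -0.6  1.7] T [-0.204 -0.021 -0.058] q6 8.2
```

The drop has begun at roughly 81-86° back. I'll press straight down now.

```bash
python3 -m jog '[[[0,0,0.15],0,0],[[0,0,0.15],0,0]]'; sh st.sh
python3 -m jog '[[[0,0,0.15],0,0],[[0,0,0.15],0,0]]'; sh st.sh
```

```text
time_s: 14.92
ee_pos: [528.0, 161.2, 98.5]
ee_rot: [-178.4, -1.4, 95.5]
force: [-0.7, -0.9, 3.5]
gripper_width: 12.2
F [-0.7 -0.9  3.5] T [-0.179  0.05  -0.064] q6 8.2
time_s: 15.18
ee_pos: [528.0, 161.6, 96.4]
ee_rot: [-178.4, -1.4, 95.4]
force: [-3.4, 0.3, 13.4]
gripper_width: 12.4
F [-3.4  0.3 13.4] T [-0.058  0.646 -0.006] q6 8.3
```

```bash
python3 -m jog '[[[0,0.0,-0.02],2,0],[[0,0.02,0],3,0]]'; sh st.sh
python3 -m jog '[[[0,0.02,0.03],3,0],[[0,0.02,0.03],3,0]]'; sh st.sh
```

```text
time_s: 15.42
ee_pos: [529.2, 162.4, 97.5]
ee_rot: [-178.4, -1.4, 90.2]
force: [0.1, 1.3, 3.2]
gripper_width: 12.1
F [0.1 1.3 3.2] T [ 0.099 -0.12  -0.071] q6 13.4
time_s: 15.68
ee_pos: [530.8, 163.1, 97.5]
ee_rot: [-178.5, -1.3, 84.0]
force: [-0.9, -1.3, 4.0]
gripper_width: 11.8
F [-0.9 -1.3  4. ] T [-0.265 -0.06   0.04 ] q6 19.7
```

```bash
python3 -m jog '[[[0,0.01,0.12],2,0],[[0,0.01,0.1],2,0]]'; sh st.sh
python3 -m jog '[[[0,0.02,0.06],3,0],[[0,0.02,0.06],3,0]]'; sh st.sh
```

```text
time_s: 15.92
ee_pos: [531.6, 162.8, 96.4]
ee_rot: [-178.5, -1.1, 79.9]
force: [-3.3, -1.8, 9.8]
gripper_width: 12.0
F [-3.3 -1.8  9.8] T [-0.389  0.308  0.05 ] q6 23.8
time_s: 16.18
ee_pos: [532.5, 162.2, 96.4]
ee_rot: [-178.5, -0.9, 73.7]
force: [-2.4, -0.7, 6.3]
gripper_width: 11.9
F [-2.4 -0.7  6.3] T [-0.403  0.11   0.108] q6 30.0
```

```bash
python3 -m jog '[[[0,0.02,0.07],3,0],[[0,0.02,0.07],3,0],[[0,0.02,0.07],3,0]]'; sh st.sh
python3 -m jog '[[[0,0.02,0.07],3,0],[[0,0.02,0.07],3,0],[[0,0.02,0.07],3,0]]'; sh st.sh
```

```text
time_s: 16.55
ee_pos: [533.5, 161.5, 96.1]
ee_rot: [-178.5, -0.7, 64.5]
force: [-1.7, -1.0, 6.5]
gripper_width: 12.1
F [-1.7 -1.   6.5] T [-0.357  0.256  0.109] q6 39.3
time_s: 16.92
ee_pos: [534.4, 161.0, 95.6]
ee_rot: [-178.5, -0.5, 55.2]
force: [-2.1, -1.2, 6.2]
gripper_width: 11.9
F [-2.1 -1.2  6.2] T [-0.273  0.276  0.034] q6 48.5
```

```bash
python3 -m jog '[[[-0.02,0.02,0.08],3,0],[[0,0.02,0.08],3,0],[[0,0.02,0.08],3,0],[[0,0.02,0.08],3,0]]'; sh st.sh
python3 -m jog '[[[-0.02,0.02,0.08],3,0],[[0,0.02,0.08],3,0],[[0,0.02,0.08],3,0]]'; sh st.sh
```

```text
time_s: 17.42
ee_pos: [535.4, 160.1, 94.8]
ee_rot: [-178.5, -0.2, 42.8]
force: [-1.2, -1.5, 6.3]
gripper_width: 11.8
F [-1.2 -1.5  6.3] T [-0.303  0.271  0.112] q6 60.9
time_s: 17.8
ee_pos: [536.0, 159.2, 94.4]
ee_rot: [-178.6, -0.0, 33.5]
force: [-1.7, -0.9, 8.2]
gripper_width: 11.7
F [-1.7 -0.9  8.2] T [-0.327  0.32   0.087] q6 70.1
```

```bash
python3 -m jog '[[[-0.02,0.02,0.07],3,0],[[0,0.02,0.07],3,0],[[0,0.02,0.07],3,0]]'; sh st.sh
python3 -m jog '[[[-0.02,0.02,0.07],3,0],[[0,0.02,0.07],3,0],[[0,0.02,0.07],3,0]]'; sh st.sh
```

```text
time_s: 18.18
ee_pos: [536.5, 158.4, 93.9]
ee_rot: [-178.7, 0.1, 24.2]
force: [-1.8, -1.4, 6.8]
gripper_width: 12.0
F [-1.8 -1.4  6.8] T [-0.251  0.313  0.08 ] q6 79.4
time_s: 18.55
ee_pos: [536.8, 157.4, 93.4]
ee_rot: [-178.8, 0.3, 14.9]
force: [-1.4, -1.1, 7.6]
gripper_width: 12.3
F [-1.4 -1.1  7.6] T [-0.287  0.309  0.082] q6 88.6
```

```bash
python3 -m jog '[[[-0.01,0.02,0.07],3,0],[[0,0.02,0.07],3,0],[[0,0.02,0.07],3,0]]'; sh st.sh
python3 -m jog '[[[-0.01,0.015,0.06],2,0],[[0,0.015,0.06],2,0]]'; sh st.sh
python3 -m jog '[[[-0.01,0.015,0.06],2,0],[[0,0.015,0.06],2,0]]'; sh st.sh
```

```text
time_s: 18.92
ee_pos: [536.9, 156.3, 92.9]
ee_rot: [-178.9, 0.4, 5.7]
force: [-2.3, -1.2, 6.6]
gripper_width: 12.1
F [-2.3 -1.2  6.6] T [-0.268  0.332  0.12 ] q6 97.9
time_s: 19.18
ee_pos: [536.9, 155.8, 92.7]
ee_rot: [-178.9, 0.4, 1.5]
force: [-1.3, -1.2, 7.0]
gripper_width: 12.1
F [-1.3 -1.2  7. ] T [-0.218  0.334  0.172] q6 102.0
time_s: 19.42
ee_pos: [536.9, 155.3, 92.5]
ee_rot: [-179.0, 0.5, -2.6]
force: [-2.4, -0.8, 7.6]
gripper_width: 12.1
F [-2.4 -0.8  7.6] T [-0.163  0.368  0.085] q6 106.1
```

```bash
for k in 1; do python3 -m jog '[[[-0.01,0.015,0.06],2,0],[[0,0.015,0.06],2,0]]'; sh st.sh; done
python3 -m jog '[[[-0.01,0.015,0.06],2,0],[[0,0.015,0.06],2,0]]'; sh st.sh
python3 -m jog '[[[-0.01,0.015,0.06],2,0],[[0,0.015,0.06],2,0]]'; sh st.sh
```

```text
time_s: 19.68
ee_pos: [536.8, 154.7, 92.3]
ee_rot: [-179.1, 0.5, -6.7]
force: [-2.6, -1.2, 6.1]
gripper_width: 11.7
F [-2.6 -1.2  6.1] T [-0.23   0.387  0.112] q6 110.2
time_s: 19.92
ee_pos: [536.8, 154.2, 92.1]
ee_rot: [-179.1, 0.5, -10.8]
force: [-3.1, -0.6, 7.4]
gripper_width: 12.1
F [-3.1 -0.6  7.4] T [-0.295  0.349  0.079] q6 114.3
time_s: 20.18
ee_pos: [536.6, 153.7, 91.9]
ee_rot: [-179.2, 0.5, -14.9]
force: [-2.3, -0.9, 7.1]
gripper_width: 11.9
F [-2.3 -0.9  7.1] T [-0.221  0.395  0.139] q6 118.4
```

```bash
python3 -m jog '[[[-0.01,0.015,0.06],2,0],[[0,0.015,0.06],2,0]]'; sh st.sh
python3 -m jog '[[[-0.01,0.015,0.06],2,0],[[0,0.015,0.06],2,0]]'; sh st.sh
python3 -m jog '[[[-0.01,0.015,0.06],2,0],[[0,0.015,0.06],2,0]]'; sh st.sh
```

```text
time_s: 20.42
ee_pos: [536.4, 153.2, 91.8]
ee_rot: [-179.2, 0.5, -19.0]
force: [-1.7, -1.0, 6.4]
gripper_width: 11.9
F [-1.7 -1.   6.4] T [-0.17   0.378  0.131] q6 122.6
time_s: 20.68
ee_pos: [536.2, 152.8, 91.7]
ee_rot: [-179.3, 0.6, -23.2]
force: [-2.2, -1.9, 6.9]
gripper_width: 11.7
F [-2.2 -1.9  6.9] T [-0.165  0.397  0.159] q6 126.7
time_s: 20.92
ee_pos: [536.0, 152.3, 91.5]
ee_rot: [-179.3, 0.6, -27.3]
force: [-2.5, -2.0, 7.1]
gripper_width: 11.8
F [-2.5 -2.   7.1] T [-0.164  0.405  0.174] q6 130.8
```

```bash
python3 -m jog '[[[-0.01,0.015,0.06],2,0],[[0,0.015,0.06],2,0]]'; sh st.sh
python3 -m jog '[[[-0.01,0.015,0.06],2,0],[[0,0.015,0.06],2,0]]'; sh st.sh
python3 -m jog '[[[-0.01,0.015,0.06],2,0],[[0,0.01,0.06],2,0]]'; sh st.sh
```

```text
time_s: 21.18
ee_pos: [535.6, 151.7, 91.4]
ee_rot: [-179.4, 0.6, -31.4]
force: [-2.2, -1.3, 8.0]
gripper_width: 11.9
F [-2.2 -1.3  8. ] T [-0.2    0.461  0.198] q6 134.9
time_s: 21.42
ee_pos: [534.9, 150.9, 91.4]
ee_rot: [-179.5, 0.6, -35.4]
force: [-3.0, -0.8, 7.3]
gripper_width: 11.7
F [-3.  -0.8  7.3] T [-0.234  0.591  0.3  ] q6 139.0
time_s: 21.68
ee_pos: [534.5, 150.5, 91.4]
ee_rot: [-179.6, 0.6, -39.4]
force: [-2.5, -0.3, 6.6]
gripper_width: 12.5
F [-2.5 -0.3  6.6] T [0.008 0.468 0.436] q6 143.1
```

Stop found: the twist jumped from 0.17 to 0.3, then 0.44 N·m, and sinking ended at z 91.4. I'll release and lift.

```bash
python3 -m jog '[[[0,0,0],0,0.5],[[0,0,0],0,0.5],[[0,0,0],0,0.5],[[0,0,0],0,0.5],[[0,0,0],0,0.5]]'; sh st.sh
python3 -m jog '[[[0,0,-1],0,0.5],[[0,0,-2],0,0.5],[[0,0,-3],0,0.5],[[0,0,-3],0,0.5],[[0,0,-2],0,0.5],[[-3,0,0],0,0.5],[[-4,0,0],0,0.5],[[0,0,0],0,0.5]]'; sh st.sh
python3 - <<'E'
from h import *
f=grab("wrist","w4.png")
g=grab("scene");c=cv2.cvtColor(g["color"],4)[100:220,240:380];cv2.imwrite("pics/s4.png",cv2.resize(c,None,fx=5,fy=5,interpolation=2))
E
```

```text
time_s: 22.3
ee_pos: [534.3, 150.6, 89.9]
ee_rot: [-179.7, 0.6, -39.5]
force: [1.3, 1.4, -1.0]
gripper_width: 45.6
F [ 1.3  1.4 -1. ] T [ 0.056  0.005 -0.015] q6 143.1
time_s: 23.3
ee_pos: [484.3, 184.8, 209.3]
ee_rot: [-178.8, 1.2, -38.6]
force: [0.6, -1.3, 0.4]
gripper_width: 45.9
F [ 0.6 -1.3  0.4] T [ 0.046 -0.015  0.022] q6 146.5
```

View pics/w4.png

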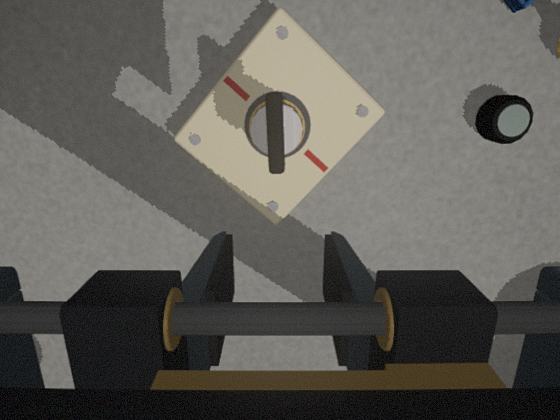

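The released nut sits upright in the washer, wings from (275,94) to (277,172) in the picture. I'll move joint 6 away from its range end and check the nut's angle and height.

```bash
python3 -m jog '[[[0,0,0],-6,0.5],[[0,0,0],-6,0.5],[[0,0,0],0,0.5]]'; sh st.sh
python3 - <<'E'
from h import *
f=dict(np.load("cal_wrist.npz"))
for z in (90,95,100):
    A=loc(f,275,93.5,z);B=loc(f,277,173,z);print(z,(A+B)/2,np.linalg.norm(A-B),np.degrees(np.arctan2(*(A-B)[1::-1])))
g=dict(np.load("cal_scene.npz"))
for zm in (68,70,80):
  a=np.radians(-35);e=np.array([np.cos(a),np.sin(a)])*29;c=np.array([529.3,155.5])
  P=[[*(c+e),zm+28],[*(c-e),zm+28],[*c,zm]]
  print(zm,((proj(g,P)-[240,100])*5).round())
E
```

```text
time_s: 23.78
ee_pos: [488.9, 183.1, 209.4]
ee_rot: [-178.5, 0.7, -26.5]
force: [-0.1, 0.3, -0.1]
gripper_width: 45.7
F [-0.1  0.3 -0.1] T [0.042 0.1   0.037] q6 134.2
90 [528.41753886 155.08425882  90.        ] 56.937854344112374 -37.29253471216531
95 [528.81723236 154.59680277  95.        ] 55.87528604701097 -37.2925347121653
100 [529.21692585 154.10934672 100.        ] 54.81271774990952 -37.29253471216532
68 [[351. 334.]
 [317. 251.]
 [331. 341.]]
70 [[351. 330.]
 [317. 248.]
 [331. 337.]]
80 [[352. 312.]
 [318. 230.]
 [332. 320.]]
```

View pics/s4.png

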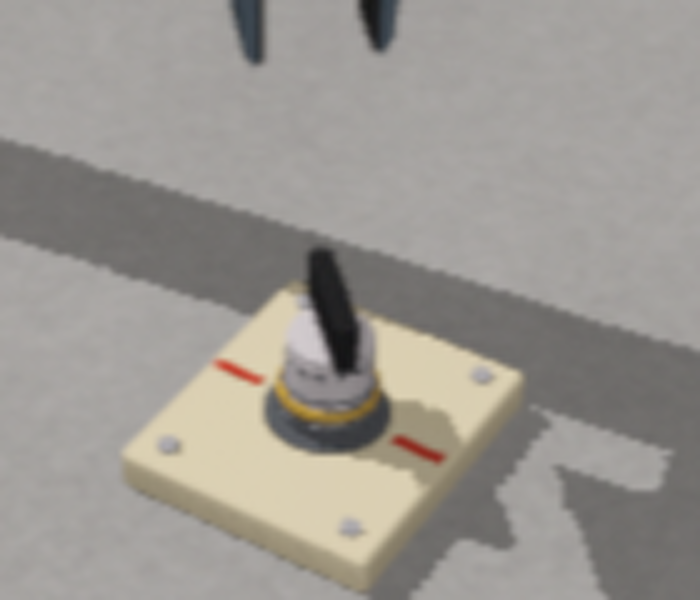

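The wing tops in the crop, at about (319,249) and (350,330), match nut_mid 68–70 mm high, which is the home height. The angle is about -36°, at the stop. Handing in.

```bash
python3 -c "
from workcell import job_done
print(job_done())"
```

```text
the job is handed in; nothing more can be done
None
```

The winged cap nut is on the lamp mount, screwed fully home and let go. I handed the job in at 23.8 s on the robot's clock.

**What I did:**
- I took the silver and black nut from the blue tray and set it on the crest with its wings within about 0.5° of the red marks.
- Turning backward with a light press (at most about 9 N), I felt the drop begin at about 80°. It was complete at about 86°, roughly 7.6 mm down.
- I then turned it forward at about 6–8 N, one push reaching 10 N, until it reached the stop after roughly 130°. There the twist rose from about 0.17 to 0.30 and then 0.44 N·m, and the nut stopped sinking. I then opened the gripper.

**Last checks:**
- The nut stands upright on the stud, with its wings at about -37°, matching the angle at the stop.
- The scene picture puts nut_mid at about 68–70 mm, against the expected 68 mm.
- The gripper is open and well clear, with the force reading near zero.

**What was less than ideal:**
- The tool was tilted about 2° from vertical while I set and turned the nut. That left side forces of 2–3 N on the thread.
- The press peaked briefly at 13 N at the bottom of the drop.
- I turned about 4° past the first rise in twist before letting go.
- Joint 6 read 146.5° against its limit of 146.56° while I was retreating. I turned it back straight away.
- The top and wrist cameras disagreed by about 5 mm on where the nut lay in the tray. I used the wrist camera.

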